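# Put the balance's check weights back in their block

### The arm

A 7-joint arm with a two-finger parallel gripper is mounted at the origin on a cart in front of the work surface, level with it; the furniture and walls round the work are solid. World frame = base frame: x ahead of the robot, y to its left, z up, the work surface at z = 0. Lengths are in m, angles in rad, forces in N, time in s.
With the tool pointing down it reaches from about 0.425 to 0.875 m from the base axis. Payload 4.7 kg.
Tool frame: the origin (TCP) lies at the very end of the fingers, on their centre line; the grasp point (between the pads) lies behind it (ctrl.tcp_to_grasp is the z of the grasp point in the tool frame, in m); z points along the fingers, y is the line along which they close (so a half turn about z gives the same grasp; the last joint's range is limited). The gripper opens to 87 mm and grips with 3 to 60 N. Pads are 19 mm wide; open, the fingers measure 117 mm over their backs; the gripper's body (75 mm by 190 mm) begins 51 mm behind the grasp point.
Start: joints at [-1.301, 0.321, -0.07, 1.45, 0.023, 1.371, -0.057], TCP at [0.164, 0.629, 0.223] pointing down, gripper open.
Joint ranges: [-2.86, 2.86], [-0.3, 2.09], [-1.38, 1.24], [0.06, 2.45], [-1.56, 4.7], [0.09, 2.05], [-2.69, 2.69]. Speed limits (rad/s): [2.57, 2.57, 3.14, 3.14, 3.14, 3.14, 3.14].

### API

Orientations are given as a rotation vector (axis times angle).
In Python, from bench import ctrl gives the robot as it stands.
- The arm moves only by the tool step_arm, never from a script. Its argument "targets" is a list of rows, each a list of 7 numbers: the shift along the world's x, y, z in cm, then the turn, a rotation vector about the world's x, y, z in degrees, then the opening, from 0 (shut) to 1 (fully open). A call has exactly 5 rows; each row shifts and turns the commanded pose from where the row before left it; what a row does not reach is not made up. A row lasts 1/12 s, in which the tool goes at most 41.7 mm and 7.16 degrees, less where a joint would pass 70% of its speed; a pose out of reach is approached as far as the arm can. A call with a gripper value outside its range is refused whole. The fingers move at their own pace and stop on an object; "force" is the grip in N (left out, the last holds). Time passes only in rows, so rows that do not move let the fingers close, or fill a call up. It gives the time, the measured TCP pose, the force, the opening and the grip force at its end, in the units of the state.
- ctrl.get_state(): the state, without advancing time (a new reading comes with each control period).
- ctrl.get_image(name): name is "side" or "top"; returns (picture, depth): 420x560x3 uint8, red, green, blue; 420x560 float32, m along the optical axis (not along the pixel's ray), 0 where there is no reading.
- ctrl.camera_params(name): a dict with "intrinsics" (3x3 intrinsics, pixels), "rvec" (rotation vector, rad) and "tvec" (3), from world to camera coordinates, as OpenCV has them. Camera axes: x right, y down, z forward; pixel columns grow to the right and rows downward; lengths in m; the calibration is good to about 2 mm. A picture is of the moment at which its call begins. camera_params takes no time and is no camera call.
- ctrl.close_job(): hands the job in; it is judged then, once.
The state is a dict: "time": time; "joint_positions": joint angles; "qd": joint speeds; "joint_torque": joint torques, N m; "position": TCP position; "tool_rot": TCP orientation; "ft_force": force on the tool from outside, world axes, zero at the start; "torque": the same for the moment, N m; "grip_width": opening from 0.0 (shut) to 1.0 (fully open); "grip_force": force on a finger pad.
Only numpy, scipy, OpenCV 4.12 (cv2) and the standard library are available. Lean on these libraries where they do the work, as an engineer would, in place of code of your own. Each camera call takes 0.05 s, during which the arm holds its last target. There are 200 camera calls.

### The job

The balance has been checked; put the four steel weights back into the wooden storage block, each standing upright and fully home in the well of its own size, so that they stand in a row from the largest to the smallest. Set each one down rather than dropping it, knock none over, and leave the jar and the timer where they are.

Things in the scene. Friction and masses are not known exactly. Their poses are not given: they have to be found in the camera images.
- weight_500g: polished steel knob weight, the largest and tallest of the four: a cylinder 43 mm in diameter and 38 mm high, above it a narrow neck and a round knob 20 mm in diameter between 47 and 60 mm above the underside (60 mm is the whole height). Mass 500 g. Origin: centre of the underside, z up along its axis. Starts upright on a 3 mm rubber mat. Grip the knob firmly from above, or it swings.
- weight_200g: polished steel knob weight, second largest of the four: a cylinder 34 mm in diameter and 25 mm high, above it a narrow neck and a round knob 16 mm in diameter between 32 and 43 mm above the underside (43 mm is the whole height). Mass 200 g. Origin: centre of the underside, z up along its axis. Starts upright on a 3 mm rubber mat. Grip the knob firmly from above, or it swings.
- weight_100g: polished steel knob weight, third largest of the four: a cylinder 25 mm in diameter and 22 mm high, above it a narrow neck and a round knob 13 mm in diameter between 28 and 38 mm above the underside (38 mm is the whole height). Mass 100 g. Origin: centre of the underside, z up along its axis. Starts upright on a 3 mm rubber mat. Grip the knob firmly from above, or it swings.
- weight_50g: polished steel knob weight, the smallest of the four: a cylinder 16 mm in diameter and 23 mm high, above it a narrow neck and a round knob 10 mm in diameter between 28 and 36 mm above the underside (36 mm is the whole height). Mass 50 g. Origin: centre of the underside, z up along its axis. Starts upright on a 3 mm rubber mat. Grip the knob firmly from above, or it swings.
- well_500g: felt floor of a round well 51 mm wide, one end of the row of four graded wells in a fixed wooden block (210 x 76 x 30 mm, turned any way). Takes the 43 mm weight with 4 mm to spare all round. Origin: centre of the floor, 15 mm below the block's top; z up, x along the row towards the smallest well, -67.5 mm along x from the block's centre.
- well_200g: felt floor of a round well 42 mm wide, second in the row, next to the largest of four graded wells in a fixed wooden block (210 x 76 x 30 mm, turned any way). Takes the 34 mm weight with 4 mm to spare all round. Origin: centre of the floor, 15 mm below the block's top; z up, x along the row towards the smallest well, -9 mm along x from the block's centre.
- well_100g: felt floor of a round well 33 mm wide, third in the row of four graded wells in a fixed wooden block (210 x 76 x 30 mm, turned any way). Takes the 25 mm weight with 4 mm to spare all round. Origin: centre of the floor, 15 mm below the block's top; z up, x along the row towards the smallest well, 40.5 mm along x from the block's centre.
- well_50g: felt floor of a round well 24 mm wide, the other end of the row of four graded wells in a fixed wooden block (210 x 76 x 30 mm, turned any way). Takes the 16 mm weight with 4 mm to spare all round. Origin: centre of the floor, 15 mm below the block's top; z up, x along the row towards the smallest well, 81 mm along x from the block's centre.
- jar: bystander: plastic sample jar with white screw lid, 65 mm in diameter, 72 mm high, standing between the mat and the block at the far side; origin centre of underside. Leave it where it stands.
- timer: bystander: white bench timer, 62 x 62 x 20 mm, lying between the mat and the block at the near side; origin centre of underside. Leave it where it lies.

How it is judged:
At the end, for the whole second after the job is handed in: Each of the four weights stands upright (within 0.12 rad) on the floor of its own well (its underside within 4 mm of the floor in height and its axis within 6 mm of the well's), at rest and released (horizontal distance between weight_500g and well_500g below 0.006 m and z of weight_500g in the frame of well_500g between -0.004 and 0.004 m and angle between each of weight_500g, weight_200g, weight_100g, weight_50g's own z axis and vertical below 0.12 rad and linear speed of each of weight_500g, weight_200g, weight_100g, weight_50g below 0.02 m/s and contact force between each of weight_500g, weight_200g, weight_100g, weight_50g and the fingers below 0.05 N and horizontal distance between weight_200g and well_200g below 0.006 m and z of weight_200g in the frame of well_200g between -0.004 and 0.004 m and horizontal distance between weight_100g and well_100g below 0.006 m and z of weight_100g in the frame of well_100g between -0.004 and 0.004 m and horizontal distance between weight_50g and well_50g below 0.006 m and z of weight_50g in the frame of well_50g between -0.004 and 0.004 m); the robot touches nothing.
It fails at once if a weight is knocked over (leans more than 0.6 rad) (angle between any of weight_500g, weight_200g, weight_100g, weight_50g's own z axis and vertical above 0.6 rad).
It fails at once if a weight is dropped: it is in the air, touched by nothing, with its underside more than 50 mm above the worktop (20 mm above the block's top) ((height (world z) of weight_500g above 0.05 m and contact force between weight_500g and anything else below 0.005 N) or (height (world z) of weight_200g above 0.05 m and contact force between weight_200g and anything else below 0.005 N) or (height (world z) of weight_100g above 0.05 m and contact force between weight_100g and anything else below 0.005 N) or (height (world z) of weight_50g above 0.05 m and contact force between weight_50g and anything else below 0.005 N)).
It fails at once if the jar or the timer is moved by more than 15 mm or the jar is tipped (distance of any of jar, timer from where it was at the start of the episode above 0.015 m or angle between jar's own z axis and vertical above 0.4 rad).
It also fails if it takes over 120 s, if anything falls off the work surface, if the arm or the gripper's body presses on something with over 40 N, if the wrist force passes 120 N, or if a joint passes its speed limit or range.

## Working session

There is one attempt and no reset: what is moved stays moved. The work goes in short steps, Python scripts to look and compute and a tool call to move; the robot and the scene stay as the last step left them, time stands still between calls to the robot, and variables do not carry over. Pictures are saved under pics/ and viewed, at most 14 in all, crops included, and the job is handed in when it is done.

Besides the shell and the picture viewer there is one more tool, called as name(argument=value, ...) on one line, values as JSON. step_arm: Moves the arm, as the interface text tells. Its arguments: {"type":"object","properties":{"targets":{"type":"array"},"force":{"type":"number"}},"required":["targets"]}

```bash
mkdir -p pics; ls
cat > h.py <<'E'
import numpy as np, cv2
from bench import ctrl
def cam(n):
    p=ctrl.camera_params(n);K=np.array(p["intrinsics"],float);R=cv2.Rodrigues(np.array(p["rvec"],float))[0];t=np.array(p["tvec"],float).ravel()
    return K,R,t
def ray(n,uv,z):
    K,R,t=cam(n);d=R.T@np.linalg.inv(K)@np.array([uv[0],uv[1],1.]);c=-R.T@t
    return c+d*(z-c[2])/d[2]
def cloud(n,depth):
    K,R,t=cam(n);v,u=np.mgrid[:depth.shape[0],:depth.shape[1]]
    P=np.stack([(u-K[0,2])/K[0,0]*depth,(v-K[1,2])/K[1,1]*depth,depth],-1)
    return (P-t)@R
E
python3 - <<'E'
from h import *
for n in("side","top"):
    im,d=ctrl.get_image(n);np.savez(f"pics/{n}0.npz",im=im,d=d)
    cv2.imwrite(f"pics/{n}0.png",im[:,:,::-1])
    K,R,t=cam(n);print(n,K[0,0],-R.T@t,R[2])
s=ctrl.get_state();print({k:np.round(v,3) for k,v in s.items()},ctrl.tcp_to_grasp)
E
```

```text
pics
side 512.2974787742464 [0.54184918 0.97400066 0.4592434 ] [ 5.12198153e-04 -9.22039182e-01 -3.87096222e-01]
top 398.82305616361157 [0.48011854 0.00523434 0.93574998] [ 0.07065424 -0.00565051 -0.99748486]
{'time': np.float64(0.1), 'joint_positions': array([-1.301,  0.322, -0.07 ,  1.452,  0.023,  1.371, -0.057]), 'qd': array([ 0.   , -0.   ,  0.001, -0.002,  0.   ,  0.001, -0.001]), 'joint_torque': array([ 0.0000e+00, -4.9257e+01, -4.0500e-01, -3.1340e+01, -6.4000e-02,
        4.0000e-02,  0.0000e+00]), 'position': array([0.164, 0.628, 0.222]), 'tool_rot': array([-4.010e-01, -3.116e+00,  3.000e-03]), 'ft_force': array([-0.409,  0.527, -0.372]), 'torque': array([ 0.017,  0.03 , -0.047]), 'grip_force': np.float64(0.0), 'grip_width': np.float64(0.997)} -0.0187
```

View pics/top0.png

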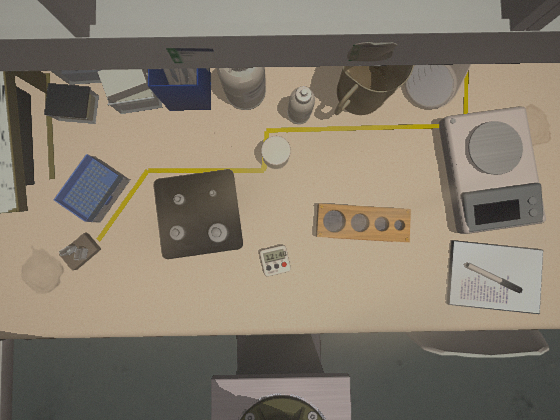

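View pics/side0.png

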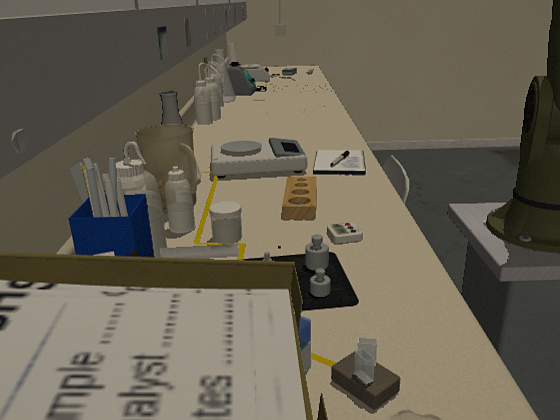

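The top view shows the mat with the 500 g weight at about (218,232), 200 g at (177,233), 100 g at (179,199) and 50 g at (213,193). The block is at (362,222) with its largest well at the left, at (333,220). The jar is at (276,152) and the timer at (275,260). The side view shows the block, jar and timer clear, but a box partly hides the mat.

Run:
```python
from h import *
f=np.load("pics/top0.npz");im,d=f["im"],f["d"];P=cloud("top",d)
print("table z",np.median(P[280:310,150:250,2]),"mat z",np.median(P[205:220,190:205,2]),"mat xy ctr",P[212,197])
H=P[...,2]
# weights: cells above mat, top part
for nm,(u,v),h in(("500",(218,232),60),("200",(177,233),43),("100",(179,199),38),("50",(213,193),36)):
    r=15;sl=(slice(v-r,v+r),slice(u-r,u+r));z=H[sl]
    for lo in (0.010,h/1000+.003-.010):
        m=(z>lo).astype(np.uint8);n,l,st,c=cv2.connectedComponentsWithStats(m)
        k=1+np.argmax(st[1:,4]) if n>1 else 0
        uv=c[k]+[u-r,v-r]; print(nm,lo,"area",st[k,4],"uv",uv.round(1),"zmax",z[l==k].max().round(4),"med",np.median(P[sl][l==k],0).round(4),"ray",ray("top",uv,h/1000+.003-.005).round(4))
# block
hsv=cv2.cvtColor(im,cv2.COLOR_RGB2HSV)
m=((H>.02)&(H<.045)).astype(np.uint8);m[:195]=0;m[250:]=0;m[:,:305]=0;m[:,425:]=0
n,l,st,c=cv2.connectedComponentsWithStats(m);k=1+np.argmax(st[1:,4]);print("block depth",st[k],np.median(H[l==k]))
mm=((hsv[...,1]>90)).astype(np.uint8);mm[:195]=0;mm[250:]=0;mm[:,:305]=0;mm[:,425:]=0
cs=cv2.findContours((l==k).astype(np.uint8),cv2.RETR_EXTERNAL,cv2.CHAIN_APPROX_NONE)[0];print("depthrect",cv2.minAreaRect(max(cs,key=cv2.contourArea)))
for b in cv2.boxPoints(cv2.minAreaRect(max(cs,key=cv2.contourArea))):print(b,ray("top",b,.03).round(4))
g=cv2.resize(im[180:265,145:425],None,fx=2.8,fy=2.8,interpolation=cv2.INTER_CUBIC);cv2.imwrite("pics/crop1.png",g[:,:,::-1])
for (u,v) in((276,152),(275,260)):
    s=P[v-14:v+14,u-14:u+14].reshape(-1,3);s=s[s[:,2]>.012];print("byst",np.median(s,0).round(3),s.min(0).round(3),s.max(0).round(3))
```

```text
table z -6.651075391573262e-05 mat z 0.003201459604704832 mat xy ctr [0.53200428 0.1862758  0.004565  ]
500 0.01 area 317 uv [217.8 232.1] zmax 0.9357 med [0.4842 0.1316 0.0417] ray [0.484  0.1304 0.058 ]
500 0.053 area 69 uv [216. 232.] zmax 0.0658 med [0.4844 0.1338 0.0621] ray [0.4844 0.1344 0.058 ]
200 0.01 area 202 uv [177.3 232.1] zmax 0.9357 med [0.4859 0.2249 0.0286] ray [0.4856 0.2233 0.041 ]
200 0.036 area 46 uv [174.8 232.1] zmax 0.0485 med [0.486  0.2277 0.0446] ray [0.4859 0.229  0.041 ]
100 0.01 area 110 uv [178.9 199. ] zmax 0.0431 med [0.5606 0.2219 0.0246] ray [0.5604 0.221  0.036 ]
100 0.031 area 31 uv [176.7 198.4] zmax 0.0431 med [0.5623 0.2245 0.0401] ray [0.562  0.2258 0.036 ]
50 0.01 area 46 uv [212.4 192.7] zmax 0.0397 med [0.574  0.1457 0.0264] ray [0.5735 0.1455 0.034 ]
50 0.028999999999999998 area 18 uv [211.3 191.9] zmax 0.0397 med [0.5748 0.1477 0.0381] ray [0.5755 0.148  0.034 ]
block depth [ 316  203   95   39 2258] 0.030012809916255597
depthrect ((363.44512939453125, 222.40579223632812), (93.19263458251953, 33.423519134521484), 3.468229293823242)
[315.92316 236.2681 ] [ 0.4709 -0.0876  0.03  ]
[317.94513 202.90579] [ 0.5465 -0.094   0.03  ]
[410.9671  208.54349] [ 0.53   -0.3057  0.03  ]
[408.94513 241.90579] [ 0.4544 -0.298   0.03  ]
byst [0.659 0.002 0.072] [ 0.48  -0.029  0.013] [0.689 0.031 0.936]
byst [0.419 0.006 0.017] [ 0.388 -0.024  0.013] [0.48  0.038 0.936]
```

View pics/crop1.png

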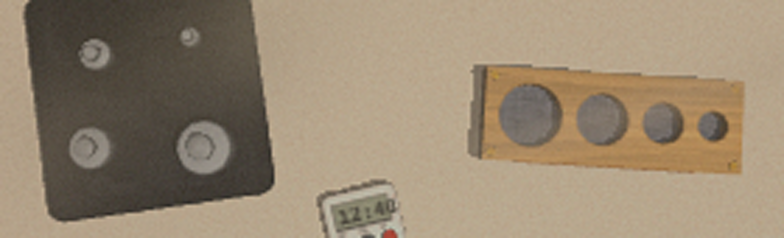

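The crop shows the weights upright with clear knobs. The four wells sit at crop (530,114), (602,118), (663,123) and (712,127), and the dark end face of the block is at the left. Next I fit the well rims.

Run:
```python
from h import *
f=np.load("pics/top0.npz");im,d=f["im"],f["d"];P=cloud("top",d);S=8
hsv=cv2.cvtColor(im,cv2.COLOR_RGB2HSV);a=hsv[195:250,305:425,1]
g=cv2.resize(a,None,fx=S,fy=S,interpolation=cv2.INTER_CUBIC)
wood=(g>105).astype(np.uint8)
cs,hi=cv2.findContours(wood,cv2.RETR_CCOMP,cv2.CHAIN_APPROX_NONE)
W=[]
for c,h in zip(cs,hi[0]):
    A=cv2.contourArea(c)
    if A<5000: continue
    (x,y),(w,hh),an=cv2.fitEllipse(c) if h[3]>=0 else cv2.minAreaRect(c)
    uv=((x+.5)/S-.5+305,(y+.5)/S-.5+195);p=ray("top",uv,.03);k=(.93575-.03)/398.8/S*1000
    print("hole" if h[3]>=0 else "outer",np.round(uv,1),p.round(4),"dims mm",round(w*k,1),round(hh*k,1))
    if h[3]>=0 and 300*S<A: W.append(p[:2])
W=np.array(sorted(W,key=lambda p:-p[1]));o=np.array([-.0675,-.009,.0405,.081])
if len(W)==4:
    A=np.c_[np.ones(4),o];s,*_=np.linalg.lstsq(A,W,rcond=None);print("ctr,dir",s,np.linalg.norm(s[1]),"resid mm",(W-A@s)*1000);print((A@s).round(4))
    u=s[1]/np.linalg.norm(s[1]);print("wells",(s[0]+(o-o.mean())[:,None]*u+o.mean()*s[1]).round(4))
# weight check: low cylinders on top ring
for nm,(u,v),h,D in(("500",(218,232),.041,43),("200",(177,233),.028,34),("100",(179,199),.025,25),("50",(213,193),.026,16)):
    r=15;s=P[v-r:v+r,u-r:u+r].reshape(-1,3);s=s[abs(s[:,2]-h)<.004]
    (c,rr)=cv2.minEnclosingCircle(s[:,:2].astype(np.float32)*1000);print(nm,np.round(c,1),"d",2*rr,len(s))
Q=P.reshape(-1,3);q=Q[(Q[:,0]>.2)&(Q[:,0]<.62)&(Q[:,1]>-.35)&(Q[:,1]<.6)&(Q[:,2]<.6)];print("max height in work area",q[:,2].max(),q[np.argmax(q[:,2])])
```

```text
outer [363.7 222.8] [ 0.4995 -0.1968  0.03  ] dims mm 211.7 76.6
hole [398.8 224.6] [ 0.494  -0.2764  0.03  ] dims mm 23.9 24.6
hole [381.2 223.3] [ 0.4977 -0.2365  0.03  ] dims mm 34.2 34.5
hole [359.6 222.3] [ 0.5008 -0.1875  0.03  ] dims mm 42.6 44.1
hole [333.9 221. ] [ 0.5048 -0.1292  0.03  ] dims mm 51.3 53.2
ctr,dir [[ 0.50010525 -0.19628639]
 [-0.07149795 -0.99138245]] 0.9939572993556417 resid mm [[-0.15271878  0.13794695]
 [ 0.04946739 -0.18005727]
 [ 0.45004134 -0.10567821]
 [-0.34678994  0.14778854]]
[[ 0.5049 -0.1294]
 [ 0.5007 -0.1874]
 [ 0.4972 -0.2364]
 [ 0.4943 -0.2766]]
wells [[ 0.505  -0.1289]
 [ 0.5008 -0.1872]
 [ 0.4972 -0.2366]
 [ 0.4943 -0.277 ]]
500 [483.9 134.6] d 43.0976676940918 216
200 [485.6 228.5] d 33.863956451416016 134
100 [562.  225.4] d 24.956645965576172 62
50 [575.  147.7] d 15.99555492401123 22
max height in work area 0.11892269450761635 [0.61678143 0.54231085 0.11892269]
```

step_arm(targets=[[1.0,-1.5,0,0,0,0,0.6],[1.5,-2.3,0,0,0,0,0.6],[1.6,-2.5,0,0,0,0,0.6],[1.6,-2.5,0,0,0,0,0.6],[1.6,-2.5,0,0,0,0,0.6]], force=40)

```text
time: 0.52
position: [0.2379, 0.5144, 0.2219]
tool_rot: [-0.4, -3.116, 0.002]
ft_force: [0.4, 0.1, 0.1]
grip_width: 0.707
grip_force: 0.0
```

step_arm(targets=[[1.6,-2.5,0,0,0,0,0.6],[1.6,-2.5,0,0,0,0,0.6],[1.6,-2.5,0,0,0,0,0.6],[1.6,-2.5,0,0,0,0,0.6],[1.6,-2.5,0,0,0,0,0.6]])

```text
time: 0.93
position: [0.3179, 0.3893, 0.2222]
tool_rot: [-0.401, -3.116, 0.001]
ft_force: [0.4, 0.3, -0.3]
grip_width: 0.597
grip_force: 0.0
```

step_arm(targets=[[1.6,-2.5,0,0,0,0,0.6],[1.6,-2.5,0,0,0,0,0.6],[1.6,-2.5,0,0,0,0,0.6],[1.6,-2.5,0,0,0,0,0.6],[1.6,-2.5,0,0,0,0,0.6]])

```text
time: 1.35
position: [0.3978, 0.2643, 0.2223]
tool_rot: [-0.401, -3.116, 0.0]
ft_force: [0.0, 0.4, 0.3]
grip_width: 0.598
grip_force: 0.0
```

step_arm(targets=[[1.6,-2.5,-2,0,0,0,0.6],[1.6,-2.5,-2,0,0,0,0.6],[1.6,-2.5,-2,0,0,0,0.6],[1.5,-2.2,-2,0,0,0,0.6],[0,0,0,0,0,0,0.6]])

```text
time: 1.77
position: [0.4606, 0.1619, 0.1387]
tool_rot: [-0.413, -3.111, 0.01]
ft_force: [-0.6, -0.3, 0.4]
grip_width: 0.599
grip_force: 0.0
```

step_arm(targets=[[1.0,-1.2,0,0,0,0,0.6],[1.0,-1.2,0,0,0,0,0.6],[0.3,-0.3,0,0,0,0,0.6],[0,0,0,0,0,0,0.6],[0,0,0,0,0,0,0.6]])

```text
time: 2.18
position: [0.483, 0.1426, 0.1425]
tool_rot: [-0.4, -3.115, -0.001]
ft_force: [0.0, 0.6, -0.2]
grip_width: 0.599
grip_force: 0.0
```

step_arm(targets=[[0.1,-0.8,-2,0,0,0,0.6],[0,0,-2.5,0,0,0,0.6],[0,0,-2,0,0,0,0.6],[0,0,-1,0,0,0,0.6],[0,0,0,0,0,0,0.6]])

```text
time: 2.6
position: [0.4821, 0.1343, 0.0654]
tool_rot: [-0.398, -3.112, 0.003]
ft_force: [-0.5, -0.6, 0.1]
grip_width: 0.596
grip_force: 0.0
```

step_arm(targets=[[0,0,-1,0,0,0,0.6],[0,0,-1,0,0,0,0.6],[0,0,-0.4,0,0,0,0.6],[0,0,0,0,0,0,0.6],[0,0,0,0,0,0,0.6]])

```text
time: 3.02
position: [0.4846, 0.1339, 0.0437]
tool_rot: [0.401, 3.116, 0.0]
ft_force: [-0.2, -0.4, 0.4]
grip_width: 0.603
grip_force: 0.0
```

step_arm(targets=[[0,0,0,0,0,0,0.35],[0,0,0,0,0,0,0.3],[0,0,0,0,0,0,0.25],[0,0,0,0,0,0,0.15],[0,0,0,0,0,0,0.1]])

```text
time: 3.43
position: [0.4846, 0.1339, 0.0438]
tool_rot: [0.401, 3.116, 0.001]
ft_force: [-0.5, -0.1, 0.0]
grip_width: 0.31
grip_force: 0.0
```

step_arm(targets=[[0,0,0,0,0,0,0],[0,0,0,0,0,0,0],[0,0,0,0,0,0,0],[0,0,0,0,0,0,0],[0,0,0,0,0,0,0]])

```text
time: 3.85
position: [0.4847, 0.1344, 0.0438]
tool_rot: [0.4, 3.116, 0.001]
ft_force: [0.4, 2.6, 0.0]
grip_width: 0.221
grip_force: 40.0
```

step_arm(targets=[[0,0,0.5,0,0,0,0],[0,0,1,0,0,0,0],[0,0,1.5,0,0,0,0],[0,0,1.5,0,0,0,0],[0,0,1.5,0,0,0,0]])

```text
time: 4.27
position: [0.4837, 0.1329, 0.1041]
tool_rot: [-0.402, -3.114, 0.002]
ft_force: [0.5, -0.5, -5.5]
grip_width: 0.213
grip_force: 40.0
```

step_arm(targets=[[0,0,1.5,0,0,0,0],[0,0,1.5,0,0,0,0],[0,0,1.5,0,0,0,0],[0,0,0.5,0,0,0,0],[0,0,0,0,0,0,0]])

```text
time: 4.68
position: [0.4852, 0.1337, 0.155]
tool_rot: [0.401, 3.114, 0.002]
ft_force: [-0.5, -1.0, -5.1]
grip_width: 0.215
grip_force: 40.0
```

Run:
```python
from h import *
im,d=ctrl.get_image("side");s=ctrl.get_state();K,R,t=cam("side")
print({k:np.round(s[k],3) for k in("position","ft_force","torque","grip_force","grip_width")})
u=K@(R@(np.array(s["position"])-[0,0,.02])+t);u=(u[:2]/u[2]).astype(int);print(u)
c=im[max(u[1]-75,0):u[1]+75,max(u[0]-100,0):u[0]+100]
cv2.imwrite("pics/grip500.png",cv2.resize(c,None,fx=3,fy=3)[:,:,::-1])
```

```text
{'position': array([0.484, 0.134, 0.154]), 'ft_force': array([-0.336, -0.055, -5.414]), 'torque': array([-0.054,  0.006,  0.025]), 'grip_force': np.float64(39.999), 'grip_width': np.float64(0.215)}
[314 198]
```

View pics/grip500.png

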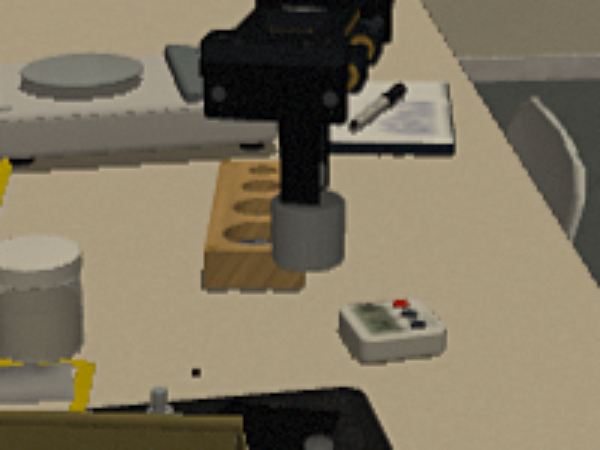

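The side crop shows the 500 g weight hanging straight under the closed fingers, at crop (309,230). The block, jar and timer are undisturbed.

step_arm(targets=[[0.1,-0.6,0,0,0,0,0],[0.1,-1.2,0,0,0,0,0],[0.1,-1.8,0,0,0,0,0],[0.2,-2.4,0,0,0,0,0],[0.2,-2.6,0,0,0,0,0]])

```text
time: 5.15
position: [0.4907, 0.0461, 0.1525]
tool_rot: [-0.399, -3.115, 0.002]
ft_force: [0.8, 0.5, -5.2]
grip_width: 0.213
grip_force: 40.0
```

step_arm(targets=[[0.2,-2.6,0,0,0,0,0],[0.2,-2.6,0,0,0,0,0],[0.2,-2.6,0,0,0,0,0],[0.2,-2.6,0,0,0,0,0],[0.2,-2.4,0,0,0,0,0]])

```text
time: 5.57
position: [0.5002, -0.0834, 0.1527]
tool_rot: [-0.403, -3.114, 0.002]
ft_force: [0.6, -0.1, -5.8]
grip_width: 0.208
grip_force: 40.0
```

step_arm(targets=[[0.1,-2.0,0,0,0,0,0],[0.1,-1.5,0,0,0,0,0],[0.1,-1.0,0,0,0,0,0],[0.1,-0.4,0,0,0,0,0],[0,0,0,0,0,0,0]])

```text
time: 5.98
position: [0.505, -0.1304, 0.1531]
tool_rot: [-0.404, -3.115, 0.001]
ft_force: [-0.2, 0.9, -5.0]
grip_width: 0.212
grip_force: 40.0
```

step_arm(targets=[[0,0,-1,0,0,0,0],[0,0,-1.5,0,0,0,0],[0,0,-1,0,0,0,0],[0,0,0,0,0,0,0],[0,0,0,0,0,0,0]])

```text
time: 6.4
position: [0.5047, -0.1282, 0.1176]
tool_rot: [-0.398, -3.114, 0.0]
ft_force: [0.5, -0.3, -4.2]
grip_width: 0.214
grip_force: 40.0
```

step_arm(targets=[[0.1,-0.1,-1.2,0,0,0,0],[0,0,-1.2,0,0,0,0],[0,0,-0.9,0,0,0,0],[0,0,0,0,0,0,0],[0,0,0,0,0,0,0]])

```text
time: 6.82
position: [0.5057, -0.1301, 0.0846]
tool_rot: [-0.401, -3.114, 0.001]
ft_force: [-0.5, -1.4, -3.8]
grip_width: 0.212
grip_force: 40.0
```

```bash
cat >> h.py <<'E'
def look(name,w,h,off,pic,ts=(0,0)):
    """side crop: well rim drawn green, expected weight base outline (from TCP) red"""
    im,d=ctrl.get_image("side");s=ctrl.get_state();K,R,t=cam("side");p=np.array(s["position"]);im=np.ascontiguousarray(im)
    rv,tv=cv2.Rodrigues(R)[0],t;a=np.linspace(0,2*np.pi,60)
    pr=lambda c,r:cv2.projectPoints(np.c_[c[0]+r*np.cos(a),c[1]+r*np.sin(a),0*a+c[2]],rv,tv,K,None)[0][:,0]
    base=p-[*ts,off]
    well=pr([w[0],w[1],.03],w[2]/2);b=pr(base,h/2);c=b.mean(0).astype(int);x0,y0=c[0]-60,c[1]-50
    im=cv2.resize(im[y0:y0+90,x0:x0+120],None,fx=6,fy=6,interpolation=cv2.INTER_CUBIC)
    for q,col in((well,(0,255,0)),(b,(255,0,0))):cv2.polylines(im,[np.int32(((q-[x0,y0])+.5)*6)],True,col,1)
    cv2.imwrite(f"pics/{pic}.png",im[:,:,::-1]);print({k:np.round(s[k],4) for k in("position","ft_force","grip_width")},"base",base.round(4))
E
python3 -c "
from h import *
look('500',(.505,-.129,.051),.043,.0407,'p500')"
```

```text
{'position': array([ 0.5064, -0.1302,  0.0853]), 'ft_force': array([ 0.0265,  0.2424, -4.5551]), 'grip_width': np.float64(0.2188)} base [ 0.5064 -0.1302  0.0446]
```

View pics/p500.png

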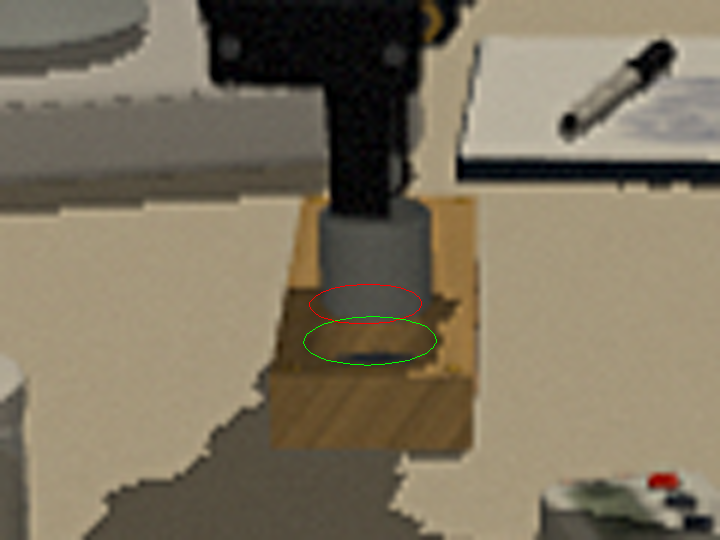

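The crop shows the held weight with its base centre at about x=376, against 370–373 for the well. That puts it 1–2 mm towards -x, so I correct by 1 mm in x and y and lower it.

step_arm(targets=[[0.1,0.1,-0.5,0,0,0,0],[0,0,-0.5,0,0,0,0],[0,0,-0.5,0,0,0,0],[0,0,0,0,0,0,0],[0,0,0,0,0,0,0]])

```text
time: 7.28
position: [0.5071, -0.1291, 0.0701]
tool_rot: [-0.401, -3.115, 0.0]
ft_force: [-0.7, -0.6, -4.5]
grip_width: 0.214
grip_force: 40.0
```

step_arm(targets=[[0,0,-0.4,0,0,0,0],[0,0,-0.4,0,0,0,0],[0,0,-0.3,0,0,0,0],[0,0,0,0,0,0,0],[0,0,0,0,0,0,0]])

```text
time: 7.7
position: [0.5072, -0.1291, 0.0593]
tool_rot: [-0.401, -3.115, 0.0]
ft_force: [0.3, -0.4, -5.0]
grip_width: 0.211
grip_force: 40.0
```

Base is at about 0.0186, inside the well with no side force.

step_arm(targets=[[0,0,-0.2,0,0,0,0],[0,0,-0.1,0,0,0,0],[0,0,-0.1,0,0,0,0],[0,0,0,0,0,0,0],[0,0,0,0,0,0,0]])

```text
time: 8.12
position: [0.5076, -0.1291, 0.0557]
tool_rot: [0.4, 3.116, 0.0]
ft_force: [0.3, -0.1, -3.8]
grip_width: 0.214
grip_force: 40.0
```

step_arm(targets=[[0,0,-0.1,0,0,0,0],[0,0,0,0,0,0,0],[0,0,0,0,0,0,0.24],[0,0,0,0,0,0,0.27],[0,0,0,0,0,0,0.3]])

```text
time: 8.53
position: [0.5081, -0.1294, 0.0549]
tool_rot: [0.4, 3.114, -0.0]
ft_force: [0.2, 1.3, -0.3]
grip_width: 0.277
grip_force: 0.0
```

step_arm(targets=[[0,0,0,0,0,0,0.4],[0,0,0,0,0,0,0.45],[0,0,0.5,0,0,0,0.45],[0,0,1.0,0,0,0,0.45],[0,0,2.0,0,0,0,0.45]])

```text
time: 8.95
position: [0.5059, -0.129, 0.0888]
tool_rot: [-0.401, -3.112, 0.001]
ft_force: [0.1, 0.7, 0.6]
grip_width: 0.443
grip_force: 0.0
```

step_arm(targets=[[0,0,2.5,0,0,0,0.45],[0,0,2.5,0,0,0,0.45],[-0.2,3.0,1.0,0,0,0,0.45],[-0.2,3.5,0,0,0,0,0.45],[-0.2,3.5,0,0,0,0,0.45]])

```text
time: 9.37
position: [0.5025, -0.0289, 0.152]
tool_rot: [0.405, 3.111, 0.002]
ft_force: [0.8, 1.5, -1.4]
grip_width: 0.449
grip_force: 0.0
```

```bash
cat >> h.py <<'E'
def topcheck(x,y,h):
    im,d=ctrl.get_image("top");P=cloud("top",d).reshape(-1,3)
    s=P[(np.hypot(P[:,0]-x,P[:,1]-y)<.03)];kn=s[abs(s[:,2]-h)<.004]
    print("knob n",len(kn),"ctr",((kn[:,:2].max(0)+kn[:,:2].min(0))/2).round(4) if len(kn) else None,"zmax",np.sort(s[:,2])[-5:].round(4));print(np.round(ctrl.get_state()["position"],4))
E
python3 -c "
from h import *
topcheck(.505,-.129,.075)"
```

```text
knob n 0 ctr None zmax []
[ 0.5017 -0.0193  0.151 ]
```

step_arm(targets=[[-0.1,2.6,0,0,0,0,0.45],[-0.2,2.8,0,0,0,0,0.45],[-0.2,2.8,0,0,0,0,0.45],[-0.2,2.8,0,0,0,0,0.45],[-0.2,2.8,0,0,0,0,0.45]])

```text
time: 9.83
position: [0.4926, 0.1099, 0.1506]
tool_rot: [0.401, 3.115, 0.001]
ft_force: [0.2, 0.4, 0.6]
grip_width: 0.45
grip_force: 0.0
```

step_arm(targets=[[-0.2,2.8,0,0,0,0,0.45],[-0.2,2.8,0,0,0,0,0.45],[-0.2,2.8,-1,0,0,0,0.45],[-0.1,2.2,-1.5,0,0,0,0.45],[0,1.3,-1.5,0,0,0,0.45]])

```text
time: 10.25
position: [0.4855, 0.2315, 0.1105]
tool_rot: [0.395, 3.115, 0.004]
ft_force: [0.2, -0.1, -0.5]
grip_width: 0.452
grip_force: 0.0
```

step_arm(targets=[[0,0,-1,0,0,0,0.45],[0,0,-1,0,0,0,0.45],[0,0,0,0,0,0,0.45],[0,0,0,0,0,0,0.45],[0,0,0,0,0,0,0.45]])

```text
time: 10.67
position: [0.4864, 0.2266, 0.0904]
tool_rot: [0.404, 3.114, 0.001]
ft_force: [0.8, 0.5, -0.1]
grip_width: 0.45
grip_force: 0.0
```

```bash
python3 -c "
from h import *
topcheck(.505,-.129,.075)"
```

```text
knob n 68 ctr [ 0.5067 -0.1288] zmax [0.0765 0.0766 0.0766 0.0767 0.0769]
[0.4865 0.2269 0.0906]
```

step_arm(targets=[[-0.1,0.2,-1.5,0,0,0,0.45],[0,0,-1.5,0,0,0,0.45],[0,0,-1,0,0,0,0.45],[0,0,-1,0,0,0,0.45],[0,0,-0.5,0,0,0,0.45]])

```text
time: 11.13
position: [0.4843, 0.2293, 0.0337]
tool_rot: [-0.401, -3.115, 0.001]
ft_force: [0.4, 0.2, -0.2]
grip_width: 0.447
grip_force: 0.0
```

step_arm(targets=[[0,0,-0.5,0,0,0,0.45],[0,0,0,0,0,0,0.45],[0,0,0,0,0,0,0.35],[0,0,0,0,0,0,0.28],[0,0,0,0,0,0,0.24]])

```text
time: 11.55
position: [0.485, 0.2302, 0.0302]
tool_rot: [0.4, 3.115, 0.001]
ft_force: [0.6, 0.6, -0.8]
grip_width: 0.305
grip_force: 0.0
```

step_arm(targets=[[0,0,0,0,0,0,0.15],[0,0,0,0,0,0,0],[0,0,0,0,0,0,0],[0,0,0,0,0,0,0],[0,0,0,0,0,0,0]])

```text
time: 11.97
position: [0.4847, 0.2299, 0.0299]
tool_rot: [0.401, 3.115, 0.001]
ft_force: [-0.5, -0.5, 2.5]
grip_width: 0.163
grip_force: 40.0
```

step_arm(targets=[[0,0,0.5,0,0,0,0],[0,0,1,0,0,0,0],[0,0,1.5,0,0,0,0],[0,0,2,0,0,0,0],[0,0,2,0,0,0,0]])

```text
time: 12.38
position: [0.4839, 0.2296, 0.1004]
tool_rot: [-0.401, -3.115, 0.001]
ft_force: [1.5, 1.3, -1.9]
grip_width: 0.163
grip_force: 40.0
```

step_arm(targets=[[0,0,2,0,0,0,0],[0,0,2,0,0,0,0],[0,0,1,0,0,0,0],[0,-0.5,0,0,0,0,0],[0,-1.2,0,0,0,0,0]])

```text
time: 12.8
position: [0.4841, 0.2141, 0.1496]
tool_rot: [0.396, 3.116, 0.002]
ft_force: [-0.6, -0.3, -2.7]
grip_width: 0.163
grip_force: 40.0
```

step_arm(targets=[[0.1,-2,0,0,0,0,0],[0.1,-2.5,0,0,0,0,0],[0.1,-2.5,0,0,0,0,0],[0.1,-2.5,0,0,0,0,0],[0.1,-2.5,0,0,0,0,0]])

```text
time: 13.22
position: [0.4879, 0.09, 0.1477]
tool_rot: [-0.402, -3.113, 0.003]
ft_force: [0.2, 0.3, -1.7]
grip_width: 0.162
grip_force: 40.0
```

step_arm(targets=[[0.1,-2.5,0,0,0,0,0],[0.1,-2.5,0,0,0,0,0],[0.1,-2.5,0,0,0,0,0],[0.1,-2.5,0,0,0,0,0],[0.1,-2.5,0,0,0,0,0]])

```text
time: 13.63
position: [0.4925, -0.0346, 0.1478]
tool_rot: [-0.402, -3.113, 0.001]
ft_force: [1.1, 0.8, -1.8]
grip_width: 0.165
grip_force: 40.0
```

step_arm(targets=[[0.1,-2.5,0,0,0,0,0],[0.1,-2.5,0,0,0,0,0],[0.1,-2.5,0,0,0,0,0],[0.1,-2.5,0,0,0,0,0],[0.1,-2.0,0,0,0,0,0]])

```text
time: 14.05
position: [0.4971, -0.1553, 0.148]
tool_rot: [-0.404, -3.112, 0.001]
ft_force: [0.1, 0.3, -1.7]
grip_width: 0.162
grip_force: 40.0
```

step_arm(targets=[[0,-1.5,0,0,0,0,0],[0,-0.5,0,0,0,0,0],[0,0,0,0,0,0,0],[0,0,0,0,0,0,0],[0,0,0,0,0,0,0]])

```text
time: 14.47
position: [0.4991, -0.1707, 0.1489]
tool_rot: [-0.398, -3.115, -0.001]
ft_force: [-0.3, 0.5, -2.4]
grip_width: 0.166
grip_force: 40.0
```

step_arm(targets=[[0.1,-1.2,-1,0,0,0,0],[0,-0.4,-1.5,0,0,0,0],[0,0,-1.5,0,0,0,0],[0,0,-1.5,0,0,0,0],[0,0,-1,0,0,0,0]])

```text
time: 14.88
position: [0.5, -0.1864, 0.083]
tool_rot: [-0.397, -3.115, -0.001]
ft_force: [-0.1, 0.7, -1.8]
grip_width: 0.169
grip_force: 40.0
```

step_arm(targets=[[0,0,-1,0,0,0,0],[0,0,-0.3,0,0,0,0],[0,0,0,0,0,0,0],[0,0,0,0,0,0,0],[0,0,0,0,0,0,0]])

```text
time: 15.3
position: [0.5011, -0.1883, 0.0724]
tool_rot: [0.4, 3.115, 0.0]
ft_force: [-0.3, 1.0, -2.1]
grip_width: 0.163
grip_force: 40.0
```

```bash
python3 -c "
from h import *
look('200',(.5008,-.1873,.042),.034,.0269,'p200')"
```

```text
{'position': array([ 0.5012, -0.1883,  0.0724]), 'ft_force': array([-0.1935,  0.0524, -1.697 ]), 'grip_width': np.float64(0.1666)} base [ 0.5012 -0.1883  0.0455]
```

View pics/p200.png

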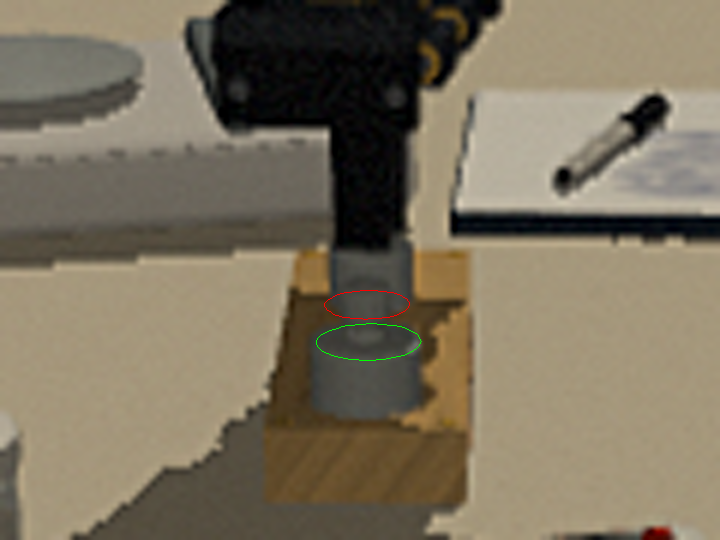

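The crop shows the 500 g weight seated at (367,370) and the 200 g weight held upright above its well at x≈372, against 368 for the well. It is within clearance, so I lower it.

step_arm(targets=[[0,0.1,-0.5,0,0,0,0],[0,0,-0.6,0,0,0,0],[0,0,-0.6,0,0,0,0],[0,0,-0.5,0,0,0,0],[0,0,-0.3,0,0,0,0]])

```text
time: 15.77
position: [0.4998, -0.1869, 0.0454]
tool_rot: [-0.4, -3.114, -0.0]
ft_force: [-0.6, -0.8, -2.0]
grip_width: 0.165
grip_force: 40.0
```

step_arm(targets=[[0,0,-0.2,0,0,0,0],[0,0,-0.1,0,0,0,0],[0,0,-0.1,0,0,0,0],[0,0,0,0,0,0,0],[0,0,0,0,0,0,0]])

```text
time: 16.18
position: [0.5006, -0.1872, 0.0427]
tool_rot: [0.401, 3.116, 0.0]
ft_force: [-0.3, 0.0, -1.9]
grip_width: 0.169
grip_force: 40.0
```

step_arm(targets=[[0,0,-0.1,0,0,0,0],[0,0,-0.1,0,0,0,0],[0,0,0,0,0,0,0],[0,0,0,0,0,0,0.18],[0,0,0,0,0,0,0.21]])

```text
time: 16.6
position: [0.5011, -0.1875, 0.0415]
tool_rot: [0.401, 3.114, 0.0]
ft_force: [-0.6, -0.0, -0.2]
grip_width: 0.191
grip_force: 0.0
```

step_arm(targets=[[0,0,0,0,0,0,0.25],[0,0,0,0,0,0,0.35],[0,0,0.5,0,0,0,0.35],[0,0,1.0,0,0,0,0.35],[0,0,2.0,0,0,0,0.35]])

```text
time: 17.02
position: [0.4989, -0.1867, 0.0748]
tool_rot: [-0.4, -3.112, 0.0]
ft_force: [0.7, 1.1, 0.8]
grip_width: 0.343
grip_force: 0.0
```

step_arm(targets=[[0,0,2.5,0,0,0,0.35],[0,0,2.5,0,0,0,0.35],[0,1.5,1.5,0,0,0,0.35],[0.5,2.5,0,0,0,0,0.35],[0.5,2.5,0,0,0,0,0.35]])

```text
time: 17.43
position: [0.5116, -0.1227, 0.1432]
tool_rot: [0.405, 3.111, 0.001]
ft_force: [0.6, 0.8, -0.6]
grip_width: 0.354
grip_force: 0.0
```

step_arm(targets=[[0.5,2.8,0,0,0,0,0.35],[0.5,2.8,0,0,0,0,0.35],[0.5,2.8,0,0,0,0,0.35],[0.5,2.8,0,0,0,0,0.35],[0.5,2.8,0,0,0,0,0.35]])

```text
time: 17.85
position: [0.5358, 0.0191, 0.1417]
tool_rot: [0.401, 3.115, 0.001]
ft_force: [0.2, -0.6, -0.3]
grip_width: 0.349
grip_force: 0.0
```

step_arm(targets=[[0.5,2.8,0,0,0,0,0.35],[0.5,2.8,0,0,0,0,0.35],[0.5,2.8,0,0,0,0,0.35],[0.5,2.8,0,0,0,0,0.35],[0.5,2.8,0,0,0,0,0.35]])

```text
time: 18.27
position: [0.5609, 0.1592, 0.1417]
tool_rot: [0.401, 3.115, 0.001]
ft_force: [0.4, 0.7, -0.3]
grip_width: 0.344
grip_force: 0.0
```

step_arm(targets=[[0,2.8,-1,0,0,0,0.35],[0,2.2,-1.5,0,0,0,0.35],[0,1.0,-1.5,0,0,0,0.35],[0,0,0,0,0,0,0.35],[0,0,0,0,0,0,0.35]])

```text
time: 18.68
position: [0.56, 0.2177, 0.1006]
tool_rot: [-0.399, -3.115, 0.002]
ft_force: [0.5, -0.4, 0.5]
grip_width: 0.353
grip_force: 0.0
```

```bash
python3 -c "
from h import *
topcheck(.5008,-.1873,.058)"
```

```text
knob n 40 ctr [ 0.5007 -0.1872] zmax [0.06   0.06   0.0601 0.0609 0.061 ]
[0.561  0.2166 0.1015]
```

step_arm(targets=[[0.1,0.9,-1.5,0,0,0,0.35],[0,0,-1.5,0,0,0,0.35],[0,0,-1,0,0,0,0.35],[0,0,0,0,0,0,0.35],[0,0,0,0,0,0,0.35]])

```text
time: 19.15
position: [0.5614, 0.2259, 0.0603]
tool_rot: [-0.403, -3.115, 0.001]
ft_force: [0.1, -0.8, -0.0]
grip_width: 0.35
grip_force: 0.0
```

step_arm(targets=[[0,0,-1,0,0,0,0.35],[0,0,-1,0,0,0,0.35],[0,0,-1,0,0,0,0.35],[0,0,-0.4,0,0,0,0.35],[0,0,0,0,0,0,0.35]])

```text
time: 19.57
position: [0.5603, 0.2263, 0.0248]
tool_rot: [-0.4, -3.114, 0.003]
ft_force: [-0.6, 0.2, 0.6]
grip_width: 0.346
grip_force: 0.0
```

step_arm(targets=[[0,0,0,0,0,0,0.3],[0,0,0,0,0,0,0.25],[0,0,0,0,0,0,0.2],[0,0,0,0,0,0,0.16],[0,0,0,0,0,0,0.1]])

```text
time: 19.98
position: [0.5618, 0.227, 0.027]
tool_rot: [0.401, 3.115, 0.001]
ft_force: [-0.3, 0.1, 0.1]
grip_width: 0.152
grip_force: 0.2
```

step_arm(targets=[[0,0,0,0,0,0,0],[0,0,0,0,0,0,0],[0,0,0,0,0,0,0],[0,0,0,0,0,0,0],[0,0,0,0,0,0,0]])

```text
time: 20.4
position: [0.5618, 0.2269, 0.0269]
tool_rot: [0.401, 3.115, 0.001]
ft_force: [0.7, -0.6, 2.7]
grip_width: 0.131
grip_force: 40.0
```

step_arm(targets=[[0,0,0.5,0,0,0,0],[0,0,1,0,0,0,0],[0,0,1.5,0,0,0,0],[0,0,2,0,0,0,0],[0,0,2,0,0,0,0]])

```text
time: 20.82
position: [0.561, 0.2268, 0.0974]
tool_rot: [-0.4, -3.115, 0.001]
ft_force: [1.6, 0.3, -0.8]
grip_width: 0.127
grip_force: 40.0
```

step_arm(targets=[[0,0,2,0,0,0,0],[0,0,2,0,0,0,0],[0,-0.5,1,0,0,0,0],[0,-1.2,0,0,0,0,0],[-0.4,-2.0,0,0,0,0,0]])

```text
time: 21.23
position: [0.5577, 0.1909, 0.1467]
tool_rot: [0.396, 3.116, 0.002]
ft_force: [0.6, -0.4, -1.2]
grip_width: 0.132
grip_force: 40.0
```

step_arm(targets=[[-0.4,-2.6,0,0,0,0,0],[-0.4,-2.6,0,0,0,0,0],[-0.4,-2.6,0,0,0,0,0],[-0.4,-2.6,0,0,0,0,0],[-0.4,-2.6,0,0,0,0,0]])

```text
time: 21.65
position: [0.536, 0.0571, 0.1452]
tool_rot: [-0.402, -3.114, 0.002]
ft_force: [0.1, -0.4, -0.2]
grip_width: 0.127
grip_force: 40.0
```

step_arm(targets=[[-0.4,-2.6,0,0,0,0,0],[-0.4,-2.6,0,0,0,0,0],[-0.4,-2.6,0,0,0,0,0],[-0.4,-2.6,0,0,0,0,0],[-0.4,-2.6,0,0,0,0,0]])

```text
time: 22.07
position: [0.5156, -0.0725, 0.1453]
tool_rot: [-0.402, -3.114, 0.0]
ft_force: [0.7, -0.0, -0.8]
grip_width: 0.129
grip_force: 40.0
```

step_arm(targets=[[-0.4,-2.6,0,0,0,0,0],[-0.4,-2.6,0,0,0,0,0],[-0.4,-2.6,0,0,0,0,0],[-0.4,-2.6,0,0,0,0,0],[-0.4,-2.6,0,0,0,0,0]])

```text
time: 22.48
position: [0.4954, -0.2021, 0.1454]
tool_rot: [-0.402, -3.114, -0.0]
ft_force: [0.3, 0.3, -1.8]
grip_width: 0.129
grip_force: 40.0
```

step_arm(targets=[[0,-2.0,0,0,0,0,0],[0,-1.2,0,0,0,0,0],[0,-0.4,0,0,0,0,0],[0,0,0,0,0,0,0],[0,0,0,0,0,0,0]])

```text
time: 22.9
position: [0.4968, -0.2356, 0.1458]
tool_rot: [-0.401, -3.114, -0.001]
ft_force: [0.1, 0.1, -0.5]
grip_width: 0.131
grip_force: 40.0
```

step_arm(targets=[[0,-0.1,-1,0,0,0,0],[0,0,-1.5,0,0,0,0],[0,0,-1.5,0,0,0,0],[0,0,-1.5,0,0,0,0],[0,0,-1,0,0,0,0]])

```text
time: 23.32
position: [0.4968, -0.2353, 0.0793]
tool_rot: [-0.397, -3.114, -0.002]
ft_force: [0.2, 0.3, -1.9]
grip_width: 0.127
grip_force: 40.0
```

step_arm(targets=[[0,0,-0.7,0,0,0,0],[0,0,-0.5,0,0,0,0],[0,0,0,0,0,0,0],[0,0,0,0,0,0,0],[0,0,0,0,0,0,0]])

```text
time: 23.73
position: [0.4981, -0.2374, 0.0703]
tool_rot: [0.4, 3.115, -0.0]
ft_force: [0.2, -1.0, -0.4]
grip_width: 0.126
grip_force: 40.0
```

```bash
python3 -c "
from h import *
look('100',(.4972,-.2365,.033),.025,.0239,'p100')"
```

```text
{'position': array([ 0.4981, -0.2374,  0.0703]), 'ft_force': array([-0.0146, -0.3288,  0.1694]), 'grip_width': np.float64(0.1274)} base [ 0.4981 -0.2374  0.0464]
```

View pics/p100.png

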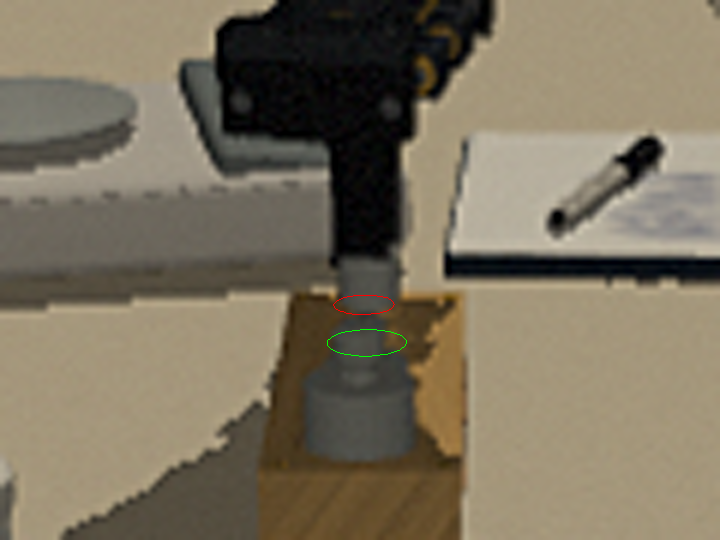

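The crop shows the 100 g weight held upright at x≈368, with its well at 367. The 200 g and 500 g weights are standing in their wells in front of it.

step_arm(targets=[[0,0.1,-0.5,0,0,0,0],[0,0,-0.6,0,0,0,0],[0,0,-0.6,0,0,0,0],[0,0,-0.5,0,0,0,0],[0,0,-0.4,0,0,0,0]])

```text
time: 24.2
position: [0.4971, -0.2359, 0.0426]
tool_rot: [-0.401, -3.115, -0.0]
ft_force: [0.3, -0.9, -1.2]
grip_width: 0.131
grip_force: 40.0
```

step_arm(targets=[[0,0,-0.2,0,0,0,0],[0,0,-0.2,0,0,0,0],[0,0,-0.1,0,0,0,0],[0,0,0,0,0,0,0],[0,0,0,0,0,0,0]])

```text
time: 24.62
position: [0.4975, -0.2364, 0.0388]
tool_rot: [0.401, 3.116, -0.0]
ft_force: [-0.7, -0.5, 0.6]
grip_width: 0.124
grip_force: 40.0
```

step_arm(targets=[[0,0,-0.1,0,0,0,0],[0,0,0,0,0,0,0],[0,0,0,0,0,0,0.15],[0,0,0,0,0,0,0.18],[0,0,0,0,0,0,0.22]])

```text
time: 25.03
position: [0.4978, -0.2362, 0.0378]
tool_rot: [0.401, 3.115, 0.0]
ft_force: [0.1, 1.0, 0.0]
grip_width: 0.189
grip_force: 0.0
```

step_arm(targets=[[0,0,0,0,0,0,0.26],[0,0,0,0,0,0,0.3],[0,0,0.5,0,0,0,0.3],[0,0,1.0,0,0,0,0.3],[0,0,2.0,0,0,0,0.3]])

```text
time: 25.45
position: [0.496, -0.2355, 0.0718]
tool_rot: [-0.4, -3.112, -0.0]
ft_force: [0.6, -0.1, 0.3]
grip_width: 0.297
grip_force: 0.0
```

step_arm(targets=[[0,0,2.5,0,0,0,0.3],[0,0,2.5,0,0,0,0.3],[0,1.4,1.5,0,0,0,0.3],[0.7,2.5,0,0,0,0,0.3],[0.7,2.5,0,0,0,0,0.3]])

```text
time: 25.87
position: [0.5124, -0.173, 0.1401]
tool_rot: [0.405, 3.111, 0.001]
ft_force: [-0.2, 0.7, -0.2]
grip_width: 0.3
grip_force: 0.0
```

step_arm(targets=[[0.7,2.8,0,0,0,0,0.3],[0.7,2.8,0,0,0,0,0.3],[0.7,2.8,0,0,0,0,0.3],[0.7,2.8,0,0,0,0,0.3],[0.7,2.8,0,0,0,0,0.3]])

```text
time: 26.28
position: [0.547, -0.0309, 0.1388]
tool_rot: [0.401, 3.114, 0.001]
ft_force: [0.5, -0.0, 0.5]
grip_width: 0.299
grip_force: 0.0
```

step_arm(targets=[[0.7,2.8,0,0,0,0,0.3],[0.7,2.8,0,0,0,0,0.3],[0.7,2.8,0,0,0,0,0.3],[0.7,2.8,0,0,0,0,0.3],[0,2.8,0,0,0,0,0.3]])

```text
time: 26.7
position: [0.5758, 0.1092, 0.1388]
tool_rot: [0.401, 3.114, 0.0]
ft_force: [0.0, 0.1, -0.6]
grip_width: 0.297
grip_force: 0.0
```

step_arm(targets=[[0,2.2,-1,0,0,0,0.3],[0,1.2,-1.5,0,0,0,0.3],[0,0.4,-1.5,0,0,0,0.3],[0,0,0,0,0,0,0.3],[0,0,0,0,0,0,0.3]])

```text
time: 27.12
position: [0.5741, 0.1455, 0.0977]
tool_rot: [-0.4, -3.115, 0.002]
ft_force: [0.6, -0.6, 0.0]
grip_width: 0.296
grip_force: 0.0
```

```bash
python3 -c "
from h import *
topcheck(.4972,-.2365,.053)"
```

```text
knob n 28 ctr [ 0.4967 -0.2362] zmax [0.0541 0.0541 0.0542 0.0545 0.0552]
[0.5749 0.1451 0.0985]
```

100 g home. Now the 50 g: shift (0, +0.3, −7.0).

step_arm(targets=[[0,0.3,-1.5,0,0,0,0.3],[0,0,-1.5,0,0,0,0.3],[0,0,-1,0,0,0,0.3],[0,0,0,0,0,0,0.3],[0,0,0,0,0,0,0.3]])

```text
time: 27.58
position: [0.5748, 0.1481, 0.0581]
tool_rot: [0.402, 3.115, -0.0]
ft_force: [-0.7, 0.1, 0.0]
grip_width: 0.299
grip_force: 0.0
```

step_arm(targets=[[0,0,-1,0,0,0,0.3],[0,0,-1,0,0,0,0.3],[0,0,-0.6,0,0,0,0.3],[0,0,-0.4,0,0,0,0.3],[0,0,0,0,0,0,0.3]])

```text
time: 28.0
position: [0.5736, 0.1486, 0.0262]
tool_rot: [-0.401, -3.114, 0.002]
ft_force: [0.5, 0.4, 0.1]
grip_width: 0.301
grip_force: 0.0
```

step_arm(targets=[[0,0,0,0,0,0,0.25],[0,0,0,0,0,0,0.2],[0,0,0,0,0,0,0.16],[0,0,0,0,0,0,0.13],[0,0,0,0,0,0,0.1]])

```text
time: 28.42
position: [0.5747, 0.1489, 0.0279]
tool_rot: [0.401, 3.115, 0.001]
ft_force: [0.6, 0.1, 0.5]
grip_width: 0.132
grip_force: 0.0
```

step_arm(targets=[[0,0,0,0,0,0,0],[0,0,0,0,0,0,0],[0,0,0,0,0,0,0],[0,0,0,0,0,0,0],[0,0,0,0,0,0,0]], force=25)

```text
time: 28.83
position: [0.5747, 0.1489, 0.0278]
tool_rot: [0.401, 3.115, 0.001]
ft_force: [0.2, -0.1, 1.4]
grip_width: 0.095
grip_force: 25.0
```

step_arm(targets=[[0,0,0.5,0,0,0,0],[0,0,1,0,0,0,0],[0,0,1.5,0,0,0,0],[0,0,2,0,0,0,0],[0,0,2,0,0,0,0]])

```text
time: 29.25
position: [0.5742, 0.1486, 0.0987]
tool_rot: [-0.401, -3.115, 0.001]
ft_force: [0.0, -0.3, -1.0]
grip_width: 0.097
grip_force: 25.0
```

step_arm(targets=[[0,0,2,0,0,0,0],[0,0,2,0,0,0,0],[0,-0.5,1,0,0,0,0],[-0.5,-1.2,0,0,0,0,0],[-0.5,-2.0,0,0,0,0,0]])

```text
time: 29.67
position: [0.5641, 0.1128, 0.1477]
tool_rot: [0.396, 3.116, 0.001]
ft_force: [-0.6, -0.1, -2.0]
grip_width: 0.094
grip_force: 25.0
```

step_arm(targets=[[-0.5,-2.6,0,0,0,0,0],[-0.5,-2.6,0,0,0,0,0],[-0.5,-2.6,0,0,0,0,0],[-0.5,-2.6,0,0,0,0,0],[-0.5,-2.6,0,0,0,0,0]])

```text
time: 30.08
position: [0.5375, -0.0207, 0.1463]
tool_rot: [-0.402, -3.114, 0.001]
ft_force: [0.1, -0.3, -1.0]
grip_width: 0.096
grip_force: 25.0
```

step_arm(targets=[[-0.5,-2.6,0,0,0,0,0],[-0.5,-2.6,0,0,0,0,0],[-0.5,-2.6,0,0,0,0,0],[-0.5,-2.6,0,0,0,0,0],[-0.5,-2.6,0,0,0,0,0]])

```text
time: 30.5
position: [0.5122, -0.1502, 0.1464]
tool_rot: [-0.402, -3.114, -0.0]
ft_force: [0.9, -0.8, -0.8]
grip_width: 0.094
grip_force: 25.0
```

step_arm(targets=[[-0.5,-2.6,0,0,0,0,0],[-0.5,-2.6,0,0,0,0,0],[-0.5,-2.6,0,0,0,0,0],[-0.5,-2.6,0,0,0,0,0],[0,-1.5,0,0,0,0,0]])

```text
time: 30.92
position: [0.4907, -0.2713, 0.1466]
tool_rot: [-0.408, -3.113, 0.002]
ft_force: [-0.4, -1.0, -1.3]
grip_width: 0.097
grip_force: 25.0
```

step_arm(targets=[[0,-0.8,0,0,0,0,0],[0,-0.2,0,0,0,0,0],[0,0,0,0,0,0,0],[0,0,0,0,0,0,0],[0,0,0,0,0,0,0]])

```text
time: 31.33
position: [0.4948, -0.2755, 0.1472]
tool_rot: [-0.397, -3.116, -0.002]
ft_force: [-0.3, -0.1, -0.8]
grip_width: 0.095
grip_force: 25.0
```

Base at 0.122; down to about 0.046.

step_arm(targets=[[0,-0.1,-1,0,0,0,0],[0,0,-1.5,0,0,0,0],[0,0,-1.5,0,0,0,0],[0,0,-1.5,0,0,0,0],[0,0,-1,0,0,0,0]])

```text
time: 31.75
position: [0.4939, -0.2768, 0.0805]
tool_rot: [-0.398, -3.114, -0.001]
ft_force: [0.6, -1.0, -0.2]
grip_width: 0.096
grip_force: 25.0
```

step_arm(targets=[[0,0,-0.7,0,0,0,0],[0,0,-0.5,0,0,0,0],[0,0,0,0,0,0,0],[0,0,0,0,0,0,0],[0,0,0,0,0,0,0]])

```text
time: 32.17
position: [0.495, -0.2785, 0.0713]
tool_rot: [0.401, 3.115, -0.0]
ft_force: [0.8, -0.2, -0.8]
grip_width: 0.098
grip_force: 25.0
```

```bash
python3 -c "
from h import *
look('50',(.4943,-.2768,.024),.016,.0248,'p50')"
```

```text
{'position': array([ 0.4951, -0.2784,  0.0713]), 'ft_force': array([ 0.4845, -0.1524, -0.6043]), 'grip_width': np.float64(0.096)} base [ 0.4951 -0.2784  0.0465]
```

View pics/p50.png

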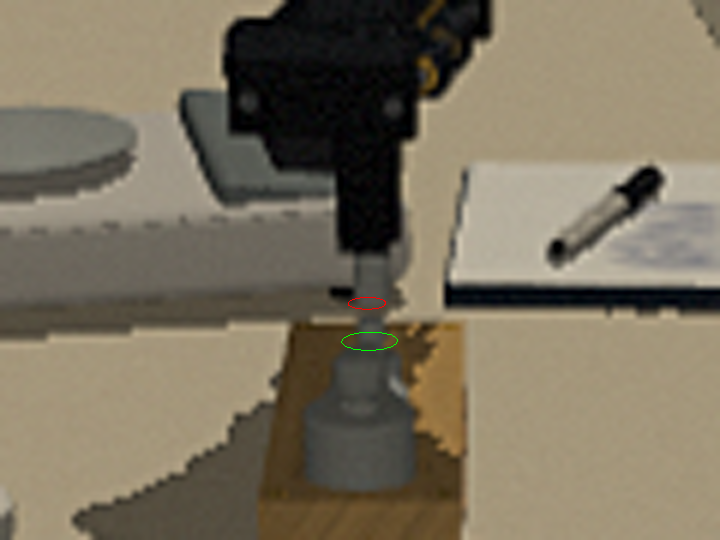

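The crop shows the 50 g weight held upright at x≈371, with its well at 369. I lower it.

step_arm(targets=[[0,0.1,-0.5,0,0,0,0],[0,0,-0.6,0,0,0,0],[0,0,-0.6,0,0,0,0],[0,0,-0.5,0,0,0,0],[0,0,-0.4,0,0,0,0]])

```text
time: 32.63
position: [0.4941, -0.2769, 0.0436]
tool_rot: [-0.401, -3.115, -0.0]
ft_force: [-0.2, 0.3, -0.2]
grip_width: 0.096
grip_force: 25.0
```

step_arm(targets=[[0,0,-0.2,0,0,0,0],[0,0,-0.2,0,0,0,0],[0,0,-0.1,0,0,0,0],[0,0,0,0,0,0,0],[0,0,0,0,0,0,0]])

```text
time: 33.05
position: [0.4946, -0.2773, 0.0398]
tool_rot: [0.401, 3.116, -0.0]
ft_force: [-0.1, -1.0, -0.1]
grip_width: 0.092
grip_force: 25.0
```

step_arm(targets=[[0,0,-0.1,0,0,0,0],[0,0,0,0,0,0,0],[0,0,0,0,0,0,0.11],[0,0,0,0,0,0,0.14],[0,0,0,0,0,0,0.17]])

```text
time: 33.47
position: [0.4946, -0.2772, 0.0387]
tool_rot: [0.401, 3.115, 0.0]
ft_force: [-0.1, -0.1, -0.6]
grip_width: 0.143
grip_force: 0.0
```

step_arm(targets=[[0,0,0,0,0,0,0.2],[0,0,0,0,0,0,0.23],[0,0,0.5,0,0,0,0.23],[0,0,1.0,0,0,0,0.23],[0,0,2.0,0,0,0,0.23]])

```text
time: 33.88
position: [0.493, -0.2764, 0.0727]
tool_rot: [-0.4, -3.112, -0.001]
ft_force: [0.3, -0.5, 0.5]
grip_width: 0.227
grip_force: 0.0
```

step_arm(targets=[[0,0,2.5,0,0,0,0.23],[0,0,2.5,0,0,0,0.23],[0,1.5,2,0,0,0,0.23],[0,2.8,1,0,0,0,0.23],[0,2.8,0,0,0,0,0.23]])

```text
time: 34.3
position: [0.4959, -0.2077, 0.1574]
tool_rot: [0.406, 3.109, -0.001]
ft_force: [0.6, 0.0, -0.6]
grip_width: 0.232
grip_force: 0.0
```

step_arm(targets=[[0,2.8,0,0,0,0,0.23],[0,2.8,0,0,0,0,0.23],[0,2.8,0,0,0,0,0.23],[0,2.8,0,0,0,0,0.23],[0,2.8,0,0,0,0,0.23]])

```text
time: 34.72
position: [0.4945, -0.065, 0.1547]
tool_rot: [0.401, 3.114, 0.001]
ft_force: [0.9, 0.1, -0.0]
grip_width: 0.232
grip_force: 0.0
```

step_arm(targets=[[0,2.8,0,0,0,0,0.23],[0,2.8,0,0,0,0,0.23],[0,2.8,0,0,0,0,0.23],[0,2.8,0,0,0,0,0.23],[0,2.8,0,0,0,0,0.23]])

```text
time: 35.13
position: [0.4946, 0.075, 0.1547]
tool_rot: [0.401, 3.114, 0.001]
ft_force: [1.3, -0.2, -0.1]
grip_width: 0.231
grip_force: 0.0
```

step_arm(targets=[[0,2,0,0,0,0,0.23],[0,1,0,0,0,0,0.23],[0,0,0,0,0,0,0.23],[0,0,0,0,0,0,0.23],[0,0,0,0,0,0,0.23]])

```text
time: 35.55
position: [0.4948, 0.1018, 0.1539]
tool_rot: [0.405, 3.115, -0.001]
ft_force: [0.7, -0.1, -0.4]
grip_width: 0.229
grip_force: 0.0
```

Run:
```python
from h import *
for x,y,h in((.505,-.129,.075),(.5008,-.1873,.058),(.4972,-.2365,.053),(.4943,-.2768,.051)):topcheck(x,y,h)
im,d=ctrl.get_image("top");P=cloud("top",d)
for (u,v) in((276,152),(275,260)):
    s=P[v-14:v+14,u-14:u+14].reshape(-1,3);s=s[s[:,2]>.012];print("byst",np.median(s,0).round(3))
cv2.imwrite("pics/end.png",cv2.resize(im[130:280,245:425],None,fx=4,fy=4)[:,:,::-1])
```

```text
knob n 65 ctr [ 0.5066 -0.1287] zmax [0.077  0.0772 0.0775 0.0779 0.078 ]
[0.4947 0.1018 0.1538]
knob n 42 ctr [ 0.5007 -0.1869] zmax [0.0598 0.0599 0.0607 0.0607 0.0611]
[0.4947 0.102  0.1537]
knob n 28 ctr [ 0.4967 -0.2361] zmax [0.0539 0.0541 0.0541 0.0543 0.0562]
[0.4947 0.1023 0.1537]
knob n 21 ctr [ 0.4948 -0.2779] zmax [0.0514 0.0523 0.0525 0.0531 0.0539]
[0.4946 0.1025 0.1536]
byst [0.659 0.002 0.072]
byst [0.42  0.008 0.018]
```

View pics/end.png

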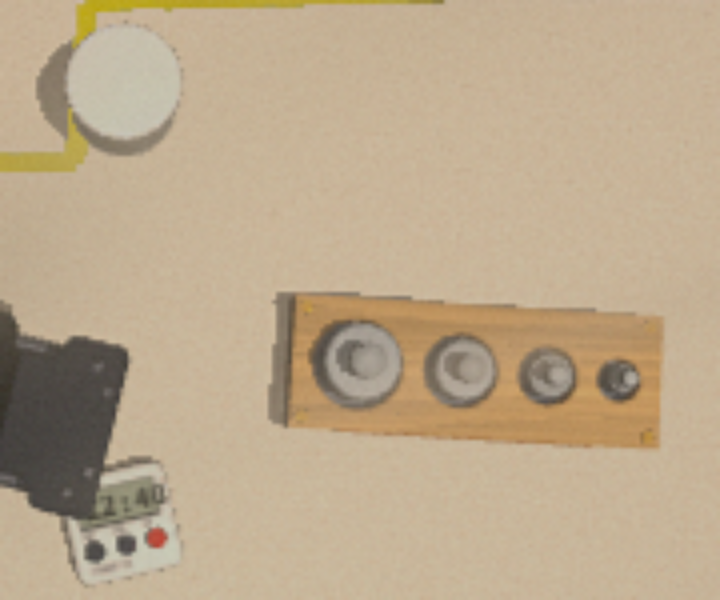

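The picture shows all four weights seated in their wells in order, at (360,362), (462,368), (548,375) and (620,380). The jar and timer have not moved and the gripper is clear. I hand the job in.

step_arm(targets=[[0,0,0,0,0,0,0.23],[0,0,0,0,0,0,0.23],[0,0,0,0,0,0,0.23],[0,0,0,0,0,0,0.23],[0,0,0,0,0,0,0.23]])

```text
time: 36.22
position: [0.4945, 0.1039, 0.1536]
tool_rot: [0.4, 3.116, 0.0]
ft_force: [-0.2, 0.3, 0.8]
grip_width: 0.226
grip_force: 0.0
```

```bash
python3 -c "
from bench import ctrl
print(ctrl.close_job())"
```

```text
the job is handed in; nothing more can be done
None
```

All four weights stand upright in their own wells, largest to smallest, within about 2 mm of centre by the top camera; the jar and timer were not moved, and the job was handed in at about 36 s (no verdict was returned).

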